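# Snap the hold-down clip over the gas cooler's glass vessel

## Robot

A 6-joint arm with a two-finger parallel gripper is mounted at the origin on the work surface. World frame = base frame: x ahead of the robot, y to its left, z up, the work surface at z = 0. Lengths are in m, angles in rad, forces in N, time in s.
With the tool pointing down it reaches from about 0.25 to 0.725 m from the base axis. Payload 4 kg.
Tool frame: the origin (TCP) lies between the finger pads; the fingertips stand 17 mm ahead of it and the grasp point (between the pads) lies 2 mm behind it; z points along the fingers, x is the direction in which the jaws open and shut, and the axes are right-handed (so a half turn about z gives the same grasp; the last joint's range is limited). The gripper opens to 85 mm and grips with 20 to 120 N. Pads are 22 mm wide; open, the fingers measure 114 mm over their backs; the gripper's body (76 mm by 85 mm) begins 54 mm behind the grasp point. The pads swing forward as they close: fully open they stand 13 mm farther back than shut.
Start: joints at [-1.213, 0.241, 0.005, 1.335, 0, 1.571], TCP at [0.175, -0.468, 0.248] pointing down, gripper open.
Joint ranges: [-2.72, 2.72], [-1.05, 1.87], [-1.09, 1.28], [-1.99, 2.15], [-1.42, 1.44], [-3.14, 3.14]. Speed limits (rad/s): [2.79, 2.79, 3.14, 3.14, 3.14, 3.14].

## Interface

Orientations are given as a unit quaternion [x, y, z, w].
In Python, from workcell import telemetry, cams, workorder gives the robot as it stands. The module is installed in compiled form; this text tells all that it offers.
- The arm moves only by the tool apply_moves, never from a script. Its argument "moves" is a list that holds one entry, the list of rows, each a list of 4 numbers: the shift along the tool's x, y, z in mm, then the turn about the tool's z in degrees. A call has exactly 10 rows; each row shifts and turns the pose as measured when the row begins, along the tool's axes as they then stand; what a row does not reach is not made up. A row lasts 1/10 s, in which the tool goes at most 50 mm and 8.59 degrees, less where a joint would pass 70% of its speed; a pose out of reach is approached as far as the arm can. A call with a gripper value outside its range is refused whole. "hand" is the gripper's target within -1 to 1 (fully open at 1, half-way at 0, shut at -1), set as the call begins (left out, the last holds). The fingers move at their own pace and stop on an object; the grip force is fixed at half the most. Time passes only in rows, so rows that do not move let the fingers close, or fill a call up. It gives the time, the measured TCP pose, the force and the opening at its end, in the units of the state.
- telemetry.get_obs(): the state, without advancing time (a new reading comes with each control period).
- cams.camera(name): name is "side" or "top"; returns a dict with "color" (480x640x3 uint8, red, green, blue), "fovy" (degrees; the focal length in pixels is half the picture's height over the tangent of half this angle, whatever the lens; pixels are square), "cx", "cy" (the principal point, pixels), "camera_from_world" (4x4, takes a point from world to camera coordinates). Camera axes: x right, y down, z forward; pixel columns grow to the right and rows downward; lengths in m; the calibration is good to about 2 mm. A picture is of the moment at which its call begins. There is no depth.
- workorder.job_done(): hands the job in, once; it reports no verdict.
The state is a dict: "clock": time; "joint_pos": joint angles; "joint_vel": joint speeds; "tau": joint torques, N m; "eef_pos": TCP position; "tool_rot": TCP orientation; "ft_force": force on the tool from outside, world axes, zero at the start; "ft_torque": the same for the moment, N m; "grip_width": finger opening in m.
Only numpy, scipy, OpenCV 4.12 (cv2) and the standard library are available. Lean on these libraries where they do the work, as an engineer would, in place of code of your own. Each camera call takes 0.05 s, during which the arm holds its last target. There are 200 camera calls.

## Task

The small glass vessel with the white cap is back in one of the two wells on top of the sample gas cooler; the other well holds only a low black blanking plug. Press down the thumb pad of the raised wire clip that surrounds the vessel until it snaps over and stays flat by itself, then let go. Leave the clip around the plug raised, and leave the vessel standing in its well.

Things in the scene. Friction and masses are not known exactly. Their poses are not given: they have to be found in the camera images.
- cooler: white metal gas cooler fixed on the bench, 260 (x) by 310 (y) by 160 mm high, controller and rocker on its front (-x) face. Origin: centre of its underside on the bench, z up. On its flat deck (z = 160 mm) two wells, 6 mm high black collars 80 mm across, at x = 0, y = +75 (left) and -75 mm (right). Each has the same wire clip, two rods hinged along y at x = +65, z = 176 mm.
- vessel: clear glass vessel with white screw cap, 56 mm tall: foot 64 mm wide and 9 mm high, body 38 mm wide, cap 34 mm wide. Stands loose, upright, within 2 mm of the centre of the left or the right well; the other well has a black plug 18 mm tall. Origin: centre of its underside on the deck, z up. It stands inside its clip's wire frame, which clears it all the way down.
- pad_left (a point): top centre of the ribbed grey thumb pad, 40 (x) by 60 (y) by 10 mm, at the free end (towards cooler -x) of the left well's clip, 125 mm from its hinge. In the cooler's frame: y = +75 mm; raised (start) x = -42, z = 240 mm, sloping up 29 degrees from the hinge; flat at its stop x = -60, z = 181 mm. A vertical push at x = -55 mm stays on the pad all the way down.
- pad_right (a point): the same point of the identical thumb pad of the right well's clip, at cooler y = -75 mm; same sizes and heights. Both clips have an over-centre spring: a push straight down on the pad meets up to about 9 N; let go above z = 208 mm (cooler frame) the pad springs back up, below that it snaps flat by itself and stays.

How it is judged:
At the end, for the whole second after the job is handed in: The vessel's clip is snapped flat (pad point below z = 190 mm in the cooler's frame) and stays so; the plug's clip is still raised (pad point above z = 228 mm); the vessel is in its well, within 20 mm of its centre across the cooler, upright within 10 degrees, at rest (((y of vessel in the frame of cooler between 0.055 and 0.095 m and z of pad_left in the frame of cooler below 0.19 m and z of pad_right in the frame of cooler above 0.228 m) or (y of vessel in the frame of cooler between -0.095 and -0.055 m and z of pad_right in the frame of cooler below 0.19 m and z of pad_left in the frame of cooler above 0.228 m)) and angle between vessel's own z axis and vertical below 0.17 rad and linear speed of vessel below 0.02 m/s); the robot touches nothing.
It fails at once if the clip around the plug is pressed more than half way down ((y of vessel in the frame of cooler above 0 m and z of pad_right in the frame of cooler below 0.212 m) or (y of vessel in the frame of cooler below 0 m and z of pad_left in the frame of cooler below 0.212 m)).
It fails at once if the vessel is knocked: shifted more than 15 mm or tipped more than 15 degrees (distance of vessel from where it was at the start of the episode above 0.015 m or angle between vessel's own z axis and vertical above 0.26 rad).
It also fails if it takes over 32 s, if anything falls off the work surface, if the arm or the gripper's body presses on something with over 40 N, if the wrist force passes 120 N, or if a joint passes its speed limit or range.

## Working session

There is one attempt and no reset: what is moved stays moved. The work goes in short steps, Python scripts to look and compute and a tool call to move; the robot and the scene stay as the last step left them, time stands still between calls to the robot, and variables do not carry over. Pictures are saved under pics/ and viewed, about 8 in all and at most 12, crops included, and the job is handed in when it is done.

Besides the shell and the picture viewer there is one more tool, called after "Call:" in YAML: its name, and indented under it one key for each argument. apply_moves: Moves the arm, as the interface text tells. Its arguments: {"type":"object","properties":{"moves":{"type":"array"},"hand":{"type":"number"}},"required":["moves"]}

```bash
mkdir -p pics; python3 - <<'E'
from workcell import telemetry, cams
import cv2, numpy as np
np.set_printoptions(precision=4,suppress=True)
o=telemetry.get_obs(); print(o['clock'],o['eef_pos'],o['tool_rot'],o['grip_width'],o['ft_force'])
for n in ("side","top"):
    c=cams.camera(n); cv2.imwrite(f'pics/{n}0.png',c['color'][:,:,::-1]); print(n,c['fovy'],c['cx'],c['cy']); print(np.array(c['camera_from_world']))
E
```

```text
0.0 [ 0.1749 -0.4678  0.2474] [ 0.8216 -0.57   -0.0009 -0.0006] 0.08524038244233939 [0.3651 0.4357 0.4658]
side 46.45911155124252 331.75330497124287 240.7191983069136
[[ 0.8201 -0.5722  0.0073 -0.4454]
 [-0.4214 -0.6126 -0.6687  0.41  ]
 [ 0.3871  0.5453 -0.7435  0.6749]
 [ 0.      0.      0.      1.    ]]
top 49.896426540628305 320.77873676862106 236.6468412846943
[[-0.0231 -0.9997 -0.0117  0.0924]
 [-0.9921  0.0244 -0.1229  0.6163]
 [ 0.1232  0.0088 -0.9923  0.78  ]
 [ 0.      0.      0.      1.    ]]
```

View pics/top0.png

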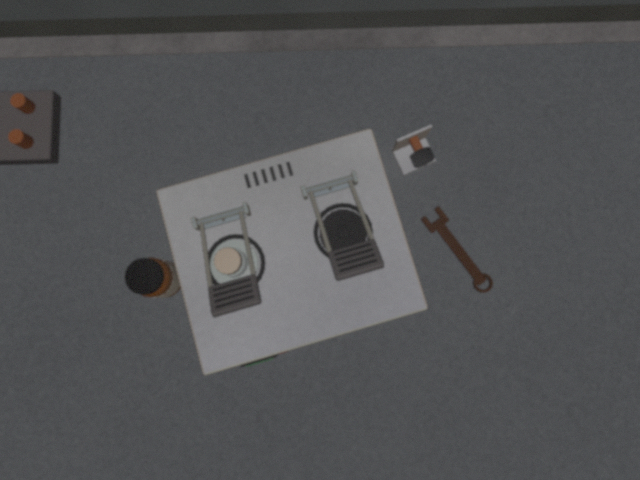

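View pics/side0.png

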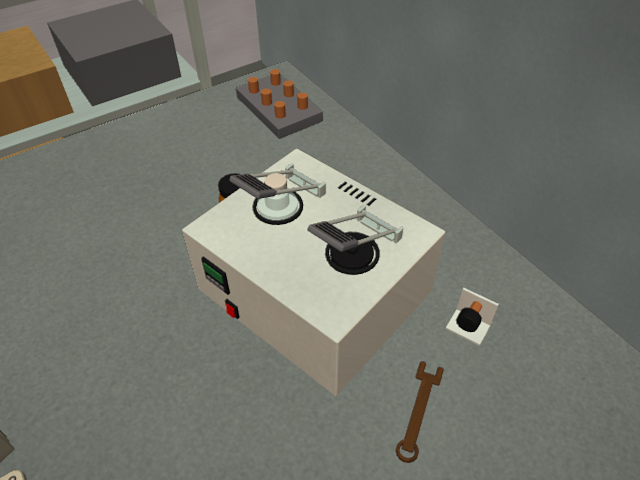

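The vessel (top-view cap ≈ (229,261), side ≈ (276,182)) is in the left well, with its raised pad at about (234,296) in the top view and (252,184) in the side view. The plug is in the right well. Next I cast the deck corners onto z = 0.16 and triangulate the pad.

```bash
cat > h.py <<'E'
import numpy as np, cv2
from scipy.spatial.transform import Rotation as R
def ray(c,p):
    f=240/np.tan(np.radians(c['fovy'])/2); T=np.array(c['camera_from_world'])
    d=T[:3,:3].T@np.array([(p[0]-c['cx'])/f,(p[1]-c['cy'])/f,1.]); return -T[:3,:3].T@T[:3,3], d
def onz(c,p,z):
    o,d=ray(c,p); return o+d*(z-o[2])/d[2]
def proj(c,P):
    f=240/np.tan(np.radians(c['fovy'])/2); T=np.array(c['camera_from_world']); q=T[:3,:3]@P+T[:3,3]
    return np.array([c['cx']+f*q[0]/q[2],c['cy']+f*q[1]/q[2]])
E
python3 - <<'E'
from h import *
from workcell import cams, telemetry
np.set_printoptions(precision=4,suppress=True)
t=cams.camera('top'); s=cams.camera('side')
# order: (+x,+y),(+x,-y),(-x,-y),(-x,+y)
L=np.array([[.13,.155],[.13,-.155],[-.13,-.155],[-.13,.155]])
for n,c,g in(('top',t,[(158,190),(373,130),(426,308),(205,374)]),('side',s,[(297,150),(444,232),(337,346),(183,231)])):
    col=c['color']; gray=cv2.cvtColor(col,cv2.COLOR_RGB2GRAY)
    p=cv2.cornerSubPix(gray,np.array(g,np.float32).reshape(-1,1,2),(6,6),(-1,-1),(3,50,.01)).reshape(-1,2)
    W=np.array([onz(c,q,.16)[:2] for q in p]); m=W.mean(0)
    H=(L.T@(W-m)); yaw=np.arctan2(H[0,1]-H[1,0],H[0,0]+H[1,1])
    Rm=np.array([[np.cos(yaw),-np.sin(yaw)],[np.sin(yaw),np.cos(yaw)]])
    print(n,p.tolist(),'centre',m,'yaw',np.degrees(yaw),'res',(W-m-L@Rm.T).ravel())
    for nm,P in(('padL',(-.042,.075,.24)),('padR',(-.042,-.075,.24)),('cap',(0,.075,.216))):
        w=np.r_[m+Rm@np.array(P[:2]),P[2]]; print(nm,w,'top',proj(t,w),'side',proj(s,w))
    w=m+Rm@np.array([-.055,.075]); print('push',w)
E
```

```text
top [[156.1797332763672, 190.2284698486328], [370.4441223144531, 128.3448028564453], [427.02764892578125, 308.47442626953125], [203.68008422851562, 374.6919860839844]] centre [0.5886 0.1193] yaw 14.99082969024882 res [-0.0012 -0.0021 -0.0017  0.0012  0.0009  0.0023  0.002  -0.0013]
padL [0.5286 0.1809 0.24  ] top [233.0498 293.2427] side [252.2624 181.8932]
padR [0.5674 0.036  0.24  ] top [354.886  257.4955] side [332.5465 231.8069]
cap [0.5692 0.1918 0.216 ] top [227.707  260.7026] side [273.9107 179.5267]
push [0.516  0.1776]
side [[296.27130126953125, 147.787841796875], [445.224365234375, 231.34088134765625], [337.1326904296875, 343.204345703125], [181.3262176513672, 229.45919799804688]] centre [0.5884 0.1154] yaw 14.968781193223123 res [-0.0008 -0.0018 -0.0023  0.0014  0.0011  0.0019  0.002  -0.0014]
padL [0.5285 0.177  0.24  ] top [236.3817 293.2652] side [253.5556 183.4572]
padR [0.5672 0.0321 0.24  ] top [358.2227 257.5615] side [334.1641 233.6811]
cap [0.5691 0.1878 0.216 ] top [230.9    260.7179] side [275.2073 181.0154]
push [0.5159 0.1736]
```

The two views agree to about 4 mm: cooler yaw 15°, push point near (0.516, 0.1755). To keep joint 6 in range I'll turn the tool about −174°, so its x axis ends up along cooler +y. I'll shut the gripper and rise at the same time.

Call:
apply_moves:
  moves:
    - [[0,0,-10,-8.5],[0,0,-10,-8.5],[0,0,-10,-8.5],[0,0,-10,-8.5],[0,0,-10,-8.5],[0,0,-10,-8.5],[0,0,-10,-8.5],[0,0,-10,-8.5],[0,0,0,-8.5],[0,0,0,-8.5]]
  hand: -1

```text
clock: 1.2
eef_pos: [0.1744, -0.4665, 0.3278]
tool_rot: [0.989, 0.145, -0.001, -0.004]
ft_force: [-0.6, -0.5, -0.5]
grip_width: -0.0
```

Call:
apply_moves:
  moves:
    - [[0,0,0,-8.5],[0,0,0,-8.5],[0,0,0,-8.5],[0,0,0,-8.5],[0,0,0,-8.5],[0,0,0,-8.5],[0,0,0,-8.5],[0,0,0,-8.5],[0,0,0,-8.5],[0,0,0,-8.5]]

```text
clock: 2.2
eef_pos: [0.174, -0.4653, 0.3254]
tool_rot: [0.625, 0.781, 0.004, -0.006]
ft_force: [0.3, 0.5, 0.1]
grip_width: -0.0001
```

```bash
cat > go.py <<'E'
from h import *
from workcell import telemetry
import sys
np.set_printoptions(precision=4,suppress=True)
g=np.array([float(a) for a in sys.argv[1:4]]); o=telemetry.get_obs(); r=R.from_quat(o['tool_rot']); x=r.as_matrix()[:,0]
print(o['clock'],o['eef_pos'],'yaw',np.degrees(np.arctan2(x[1],x[0])),'z',r.as_matrix()[:,2],'w',o['grip_width'],'F',o['ft_force'],'q',np.array(o['joint_pos']))
print('shift tool mm',r.inv().apply(g-o['eef_pos'])*1000)
E
python3 go.py .516 .1755 .32
```

```text
2.2 [ 0.174  -0.4653  0.3254] yaw 102.64546431016076 z [-0.005   0.0135 -0.9999] w -5.7015218670092994e-05 F [0.2676 0.4979 0.1276] q [-1.213   0.2268  0.1855  1.5439 -0.     -1.4337]
shift tool mm [550.2292 474.028   12.2636]
```

Call:
apply_moves:
  moves:
    - [[28,24,0,-1],[28,24,0,-1],[28,24,0,0],[28,24,0,0],[28,24,0,0],[28,24,0,0],[28,24,0,0],[28,24,0,0],[28,24,0,0],[28,24,0,0]]

```text
clock: 3.2
eef_pos: [0.3396, -0.1257, 0.3264]
tool_rot: [0.614, 0.789, 0.005, -0.007]
ft_force: [0.6, -0.9, 0.6]
grip_width: -0.0003
```

```bash
python3 go.py .516 .1755 .32
```

```text
3.2 [ 0.3396 -0.1257  0.3264] yaw 104.2366638552354 z [-0.0056  0.0161 -0.9999] w -0.00032774213924603225 F [ 0.5592 -0.8995  0.6045] q [-0.3648 -0.05   -0.1194  1.5124  0.013  -0.6134]
shift tool mm [248.4291 245.0981  10.2312]
```

Call:
apply_moves:
  moves:
    - [[25,25,0,0],[25,25,0,0],[25,25,0,0],[25,25,0,0],[25,25,0,0],[25,25,0,0],[25,25,0,0],[25,25,0,0],[20,20,0,0],[10,10,0,0]]

```text
clock: 4.2
eef_pos: [0.5098, 0.1703, 0.3283]
tool_rot: [0.612, 0.791, 0.004, -0.007]
ft_force: [0.6, 0.5, 0.6]
grip_width: 0.0001
```

```bash
python3 go.py .516 .1755 .30
```

```text
4.2 [0.5098 0.1703 0.3283] yaw 104.57552799384897 z [-0.0064  0.0147 -0.9999] w 9.708752790685327e-05 F [0.5828 0.4793 0.5624] q [0.3139 0.3017 0.2925 1.5631 0.0159 0.0595]
shift tool mm [ 3.0378  7.4062 28.2891]
```

Call:
apply_moves:
  moves:
    - [[2,3,7,0],[1,3,7,0],[0,1,7,0],[0,0,7,0],[0,0,7,0],[0,0,6,0],[0,0,6,0],[0,0,0,0],[0,0,0,0],[0,0,0,0]]

```text
clock: 5.2
eef_pos: [0.5141, 0.1735, 0.2756]
tool_rot: [0.612, 0.791, 0.002, -0.008]
ft_force: [-0.0, -0.4, -0.4]
grip_width: -0.0
```

```bash
python3 go.py .516 .1755 .198; python3 - <<'E'
from workcell import cams
import cv2, numpy as np
a=cams.camera('side')['color'][100:300,150:400]; b=cams.camera('top')['color'][130:380,150:440]
a=cv2.resize(a,(480,384)); b=cv2.resize(b,(320,384//1))
cv2.imwrite('pics/p1.png',np.hstack([a,b])[:,:,::-1])
E
```

```text
5.2 [0.5141 0.1735 0.2756] yaw 104.46799119590644 z [-0.0103  0.0126 -0.9999] w -1.2669114723572181e-05 F [-0.0175 -0.4462 -0.4109] q [0.3175 0.3218 0.1855 1.4403 0.0152 0.0649]
shift tool mm [ 0.3187  2.8308 77.5686]
```

View pics/p1.png

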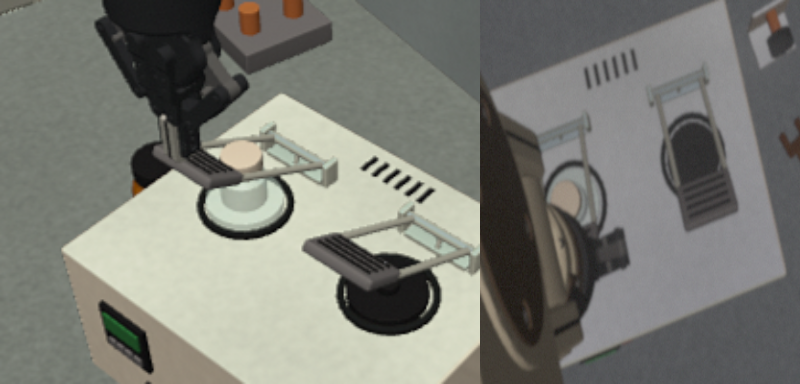

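Side crop: the shut fingertips are just above the left pad (≈(185,155)), clear of the cap at (242,155). The tool isn't near the right clip. Pressing down now with a small +y trim.

Call:
apply_moves:
  moves:
    - [[0,1.5,4,0],[0,1,4,0],[0,0,5,0],[0,0,5,0],[0,0,5,0],[0,0,5,0],[0,0,5,0],[0,0,5,0],[0,0,5,0],[0,0,5,0]]

```text
clock: 6.3
eef_pos: [0.5079, 0.1725, 0.23]
tool_rot: [0.612, 0.791, -0.002, -0.011]
ft_force: [0.5, 0.3, 1.1]
grip_width: 0.0001
```

```bash
python3 go.py .516 .1755 .205
```

```text
6.3 [0.5079 0.1725 0.23  ] yaw 104.49452407938396 z [-0.0203  0.0095 -0.9997] w 8.059435197715812e-05 F [0.4612 0.2657 1.0933] q [0.3193 0.3336 0.0839 1.3374 0.0154 0.066 ]
shift tool mm [ 0.4859  8.9951 24.8852]
```

```bash
python3 - <<'E'
from workcell import cams
import cv2, numpy as np
a=cams.camera('side')['color'][130:280,180:380]
cv2.imwrite('pics/p2.png',cv2.resize(a,(640,480))[:,:,::-1])
E
```

```text
(no output)
```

View pics/p2.png

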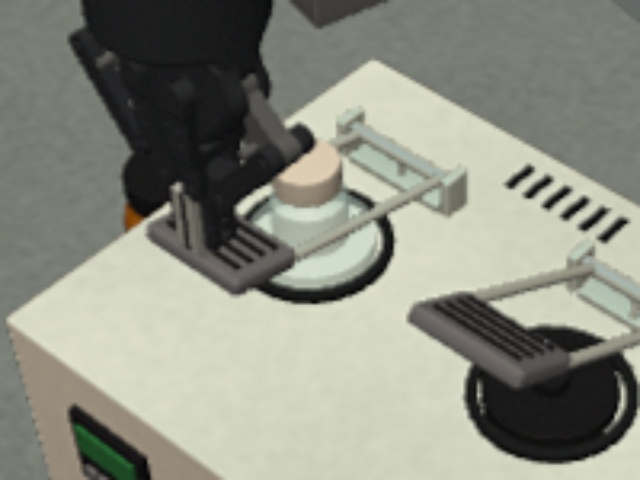

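The tip is on the pad, which has tilted well down; vessel and right clip are undisturbed. The tool has drifted about 8 mm towards −x but is still on the pad. I'll continue past the snap point with a partial correction.

Call:
apply_moves:
  moves:
    - [[0,1.5,4,0],[0,1.5,4,0],[0,1,4,0],[0,1,4,0],[0,1,4,0],[0,0,2,0],[0,0,0,0],[0,0,0,0],[0,0,0,0],[0,0,0,0]]

```text
clock: 7.35
eef_pos: [0.5143, 0.1746, 0.2032]
tool_rot: [0.612, 0.791, -0.003, -0.011]
ft_force: [0.3, -0.5, 0.3]
grip_width: 0.0
```

```bash
python3 go.py .516 .1755 .205; python3 - <<'E'
from workcell import cams
import cv2, numpy as np
a=cams.camera('side')['color'][130:280,180:380]
cv2.imwrite('pics/p3.png',cv2.resize(a,(640,480))[:,:,::-1])
E
```

```text
7.35 [0.5143 0.1746 0.2032] yaw 104.4959714300114 z [-0.0221  0.0089 -0.9997] w 1.693004812089621e-05 F [ 0.339  -0.4647  0.3442] q [0.3192 0.3621 0.0542 1.2811 0.0153 0.0659]
shift tool mm [ 0.464   1.8471 -1.8116]
```

View pics/p3.png

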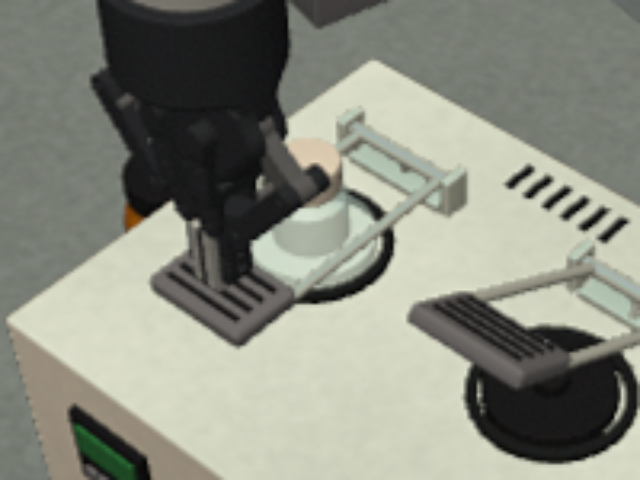

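The left pad has snapped flat, the tip carries no force, the vessel is upright and the right clip is still raised. Retreating straight up, with a slight −x bias away from the vessel.

Call:
apply_moves:
  moves:
    - [[0,0,-10,0],[0,0,-12,0],[0,0,-12,0],[0,-1,-12,0],[0,-1,-12,0],[0,0,-12,0],[0,0,-12,0],[0,0,-12,0],[0,0,-5,0],[0,0,0,0]]

```text
clock: 8.4
eef_pos: [0.5152, 0.1733, 0.3144]
tool_rot: [0.612, 0.791, 0.0, -0.009]
ft_force: [-0.4, 1.1, 0.3]
grip_width: 0.0
```

Call:
apply_moves:
  moves:
    - [[0,-20,0,0],[0,-20,0,0],[0,-20,0,0],[0,-20,0,0],[0,-20,0,0],[0,-10,0,0],[0,0,0,0],[0,0,0,0],[0,0,0,0],[0,0,0,0]]

```text
clock: 9.4
eef_pos: [0.4059, 0.1449, 0.3125]
tool_rot: [0.612, 0.791, -0.001, -0.01]
ft_force: [0.4, -0.2, 0.7]
grip_width: -0.0002
```

```bash
python3 go.py .516 .1755 .205; python3 - <<'E'
from workcell import cams
import cv2, numpy as np
a=cams.camera('side')['color'][130:280,180:380]
b=cams.camera('top')['color'][120:390,140:440]
cv2.imwrite('pics/p4.png',np.hstack([cv2.resize(a,(440,330)),cv2.resize(b,(360,330))])[:,:,::-1])
E
```

```text
9.4 [0.4059 0.1449 0.3125] yaw 104.48511016344467 z [-0.0167  0.0105 -0.9998] w -0.00020722412732944418 F [ 0.3849 -0.227   0.7477] q [ 0.3327  0.0924 -0.0088  1.4819  0.0154  0.0797]
shift tool mm [  0.5398 115.7429 105.924 ]
```

View pics/p4.png

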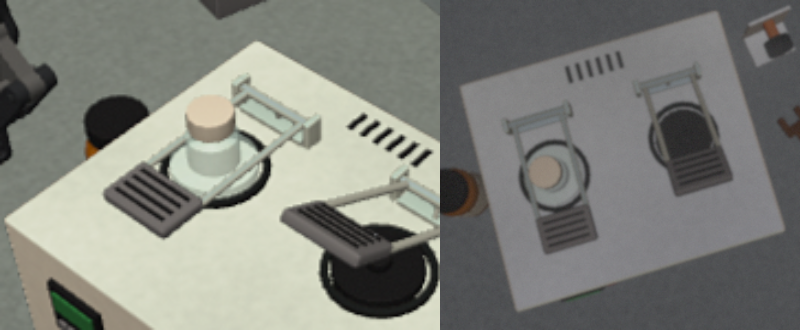

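Both views show the left clip flat and staying down. The vessel is upright at its original pixel position (top ≈ (228,259) against (229,261) before), the right clip is raised, and the arm is clear.

```bash
python3 -c "
from workcell import workorder
print(workorder.job_done())"
```

```text
the job is handed in; nothing more can be done
None
```

The clip around the vessel in the left well is snapped flat and stayed down after I let go. I handed the job in at about 9.5 s of the 32 s limit. I pressed the pad straight down with the gripper shut, to a tip height of about 186 mm, then lifted the arm clear.

- **Final pictures:** both views show the left clip flat and the right clip (around the plug) still raised. The vessel is upright, within about 2 pixels of where it started, and the arm touches nothing. I judged the clip heights by eye from these and did not measure them.
- **Forces:** readings at the end of each move were about 1 N or less. I did not see the expected 9 N peak, which probably fell between readings.
- **Disagreements:** the two cameras put the cooler about 4 mm apart in y, so I aimed at the midpoint. The tool also drifted about 8 mm towards the front of the cooler (−x) during the press. It stayed on the pad, and I corrected the drift before the end.

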